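Count along the divider rack and push the matchbox into the third gap

ROBOT

A 6-joint arm with a two-finger parallel gripper is mounted at the origin on a cart in front of the work surface, level with it; the furniture and walls round the work are solid. World frame = base frame: x ahead of the robot, y to its left, z up, the work surface at z = 0. Lengths are in m, angles in rad, forces in N, time in s.
With the tool pointing down it reaches from about 0.3 to 0.875 m from the base axis. Payload 6.4 kg.
Tool frame: the origin (TCP) lies between the finger pads, 19 mm behind the fingertips; this is the grasp point; z points along the fingers, y is the line along which they close (so a half turn about z gives the same grasp; the last joint's range is limited). The gripper opens to 85 mm and grips with 20 to 120 N. Pads are 22 mm wide; open, the fingers measure 114 mm over their backs; the gripper's body (76 mm by 85 mm) begins 54 mm behind the grasp point. The pads swing forward as they close: fully open they stand 13 mm farther back than shut.
Start: joints at [0.953, 0.181, 1.607, -0, 1.354, -0.206], TCP at [0.23, 0.527, 0.25] pointing down, gripper open.
Joint ranges: [-2.99, 2.99], [-0.89, 2.07], [0.3, 2.58], [-1.14, 4.28], [0, 2.63], [-3.12, 3.12]. Speed limits (rad/s): [2.57, 2.57, 3.01, 3.14, 3.14, 3.14].

INTERFACE

Orientations are given as a unit quaternion [w, x, y, z].
In Python, from bench import ctrl gives the robot as it stands.
- The arm moves only by the tool servo_tool, never from a script. Its argument "motion" is a list that holds one entry, the list of rows, each a list of 5 numbers: the shift along the tool's x, y, z in cm, then the turn about the tool's z in degrees, then the closure, from -1 (fully open) to 1 (shut). In form: [[[dx, dy, dz, twist, claw], ...]]. A call has 1 to 5 rows; each row is the pose to reach, as a shift and turn from the pose commanded when the call began, along the tool's axes at that moment; what a row does not reach only later rows make up. A row lasts 1/10 s, in which the tool goes at most 50 mm and 8.59 degrees, less where a joint would pass 70% of its speed; a pose out of reach is approached as far as the arm can. A call with a gripper value outside its range is refused whole. The fingers move at their own pace and stop on an object; the grip force is fixed at half the most. Time passes only in rows, so rows that repeat a pose let the fingers close. It gives the time, the measured TCP pose, the force, the opening and the grip force at its end, in the units of the state.
- ctrl.get_obs(): the state, without advancing time (a new reading comes with each control period).
- ctrl.camera(name): name is "scene" or "top"; returns a dict with "pixels" (480x640x3 uint8, red, green, blue), "depth" (480x640 float32, m along the optical axis (not along the pixel's ray), 0 where there is no reading), "fx", "fy", "cx", "cy" (pixels), "R" (3x3) and "t" (3): a world point X has camera coordinates R X + t. Camera axes: x right, y down, z forward; pixel columns grow to the right and rows downward; lengths in m; the calibration is good to about 2 mm. A picture is of the moment at which its call begins.
- ctrl.hand_in(): hands the job in; it is judged then, once.
The state is a dict: "time_s": time; "q": joint angles; "dq": joint speeds; "joint_efforts": joint torques, N m; "eef_pos": TCP position; "eef_rot": TCP orientation; "wrist_force": force on the tool from outside, world axes, zero at the start; "torque": the same for the moment, N m; "opening": opening from 0.0 (shut) to 1.0 (fully open); "grasp_force": force on a finger pad.
Only numpy, scipy, OpenCV 4.12 (cv2) and the standard library are available. Lean on these libraries where they do the work, as an engineer would, in place of code of your own. Each camera call takes 0.05 s, during which the arm holds its last target. There are 200 camera calls.

TASK

Starting from the end of the rack's rail with the red cap, run a fingertip lightly along the top of the rail to count the gaps, keeping it on the rail from behind the first gap, past the second, to behind the third, and no further along. Then gently push the matchbox along the worktop, narrow end first, into that third gap until no part of it sticks out past the fronts of the dividers; do not grip it or lift it. Leave the crown caps, the yoghurt pot and the spice jar where they are.

Things in the scene. Friction and masses are not known exactly. Their poses are not given: they have to be found in the camera images.
- rack: Fixed wooden divider rack, open in front and on top, no floor. Origin on the worktop under the middle of the rail; x to the back, y along the rail (robot's left at yaw 0; yaw within 0.15 rad), z up. Seven dividers 4 mm thick, 34 mm high, from the back board (x = -4 mm) to x = -66 mm, at y = 0, +-48, +-96, +-144 mm, make six gaps 44 mm wide, middles at y = +-24, +-72, +-120 mm.
- rail_mid (a point): Middle of the top of the rail, the dark wooden bar along the back of the rack: 16 mm wide (x = -8 to +8 mm), y = -168 to +168 mm in the rack's frame, flat smooth top 50 mm above the worktop, stiff (over 40 N is too much). A touch counts for a gap when the TCP, over the rail, is within 16 mm of its middle along the rail (12 mm for a divider between). Same axes as the rack.
- red_cap: Red round cap, 18 mm across and 14 mm high, fixed on top of one end of the rail, at y = +158 or -158 mm in the rack's frame: counting starts at this end, so the third gap is at y = +24 or -24 mm, on the same side as the cap. Origin at the centre of its underside, 50 mm above the worktop.
- white_cap: White cap of the same shape on the other end of the rail. Origin at the centre of its underside.
- matchbox: Full matchbox, brown, yellow top, flat on the worktop before the rack: 36 mm along its x, 53 mm along its y, 15 mm high, about 30 g, slides freely (over 25 N on it is too much). Origin at the centre of its underside. Its y starts within 0.4 rad of world -x. In the gap, its origin is at x = -30.5 mm in the rack's frame when against the back board, -39.5 mm when flush with the divider fronts.
- red_crown_cap: Red crown bottle cap, 33 mm across, 6 mm high, lying in one of the two end gaps of the rack; leave it. Origin at the centre of its underside.
- grey_crown_cap: Grey crown bottle cap, 33 mm across, 6 mm high, lying in the other end gap; leave it. Origin at the centre of its underside.
- yoghurt_pot: White yoghurt pot, 72 mm across, 71 mm high, standing to the left; leave it. Origin at the centre of its underside.
- spice_jar: Spice jar with yellow lid, 45 mm across, 100 mm high, standing to the right; leave it. Origin at the centre of its underside.

How it is judged:
By the outcome, as a careful person would: the job done as asked, in the order asked, and still so for the second after the job is handed in, with the robot touching nothing.
It also fails if it takes over 67 s, if anything falls off the work surface, if the arm or the gripper's body presses on something with over 40 N, if the wrist force passes 120 N, or if a joint passes its speed limit or range.

## Working session

There is one attempt and no reset: what is moved stays moved. The work goes in short steps, Python scripts to look and compute and a tool call to move; the robot and the scene stay as the last step left them, time stands still between calls to the robot, and variables do not carry over. Pictures are saved under pics/ and viewed, at most 10 in all, crops included, and the job is handed in when it is done.

Besides the shell and the picture viewer there is one more tool, called after ">>>" in YAML: its name, and indented under it one key for each argument. servo_tool: Moves the arm, as the interface text tells. Its arguments: {"type":"object","properties":{"motion":{"type":"array"}},"required":["motion"]}

```bash
ls; mkdir -p pics; cat > h.py <<'E'
import numpy as np, cv2
from bench import ctrl
def w(c,u,v,d=None,z=None):
    r=np.array([(u-c["cx"])/c["fx"],(v-c["cy"])/c["fy"],1.])
    R=np.array(c["R"]);t=np.array(c["t"])
    o=-R.T@t; k=R.T@r
    s=d if d is not None else (z-o[2])/k[2]
    return o+s*k
E
python3 - <<'E'
from h import *
for n in("scene","top"):
    c=ctrl.camera(n); np.savez(f"{n}0.npz",**c)
    cv2.imwrite(f"pics/{n}0.png",c["pixels"][:,:,::-1]); print(n,c["fx"],c["cx"],c["cy"],-np.array(c["R"]).T@c["t"],c["R"][2])
o=ctrl.get_obs(); print(o)
E
```

```text
pics
scene 438.33619174256813 323.04287303597175 237.1197781171797 [ 0.42770492 -0.40903057  0.67381292] [ 0.06002299  0.74693124 -0.6621865 ]
top 476.831380441905 322.09671695081653 242.86193639805833 [0.34188384 0.25076734 1.00199631] [ 0.15054724 -0.00366039 -0.98859604]
{'time_s': 0.1, 'q': array([ 9.52697415e-01,  1.81490341e-01,  1.60789079e+00, -4.67827890e-05,
        1.35381260e+00, -2.06291845e-01]), 'dq': array([ 0.00202728, -0.00355775, -0.00313186, -0.00081587, -0.00219005,
       -0.00054193]), 'joint_efforts': array([-3.35686409e-04, -4.45880091e+01, -3.52236056e+01, -2.81904222e-04,
        4.16527240e-03, -1.92835657e-06]), 'eef_pos': array([0.22986899, 0.52654391, 0.24916928]), 'eef_rot': array([-2.99787297e-04,  2.04446678e-01,  9.78877375e-01, -7.42638139e-04]), 'wrist_force': array([ 0.04301453, -0.16446779,  0.0700935 ]), 'torque': array([0.00393348, 0.00600603, 0.04881415]), 'grasp_force': 0.0, 'opening': 0.9974527497174861}
```

View pics/scene0.png

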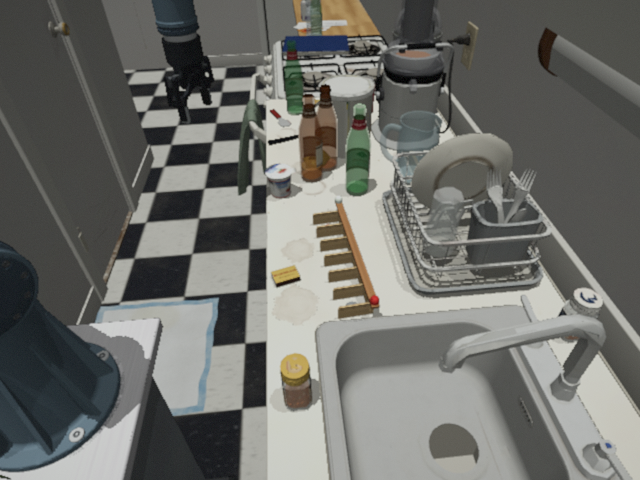

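View pics/top0.png

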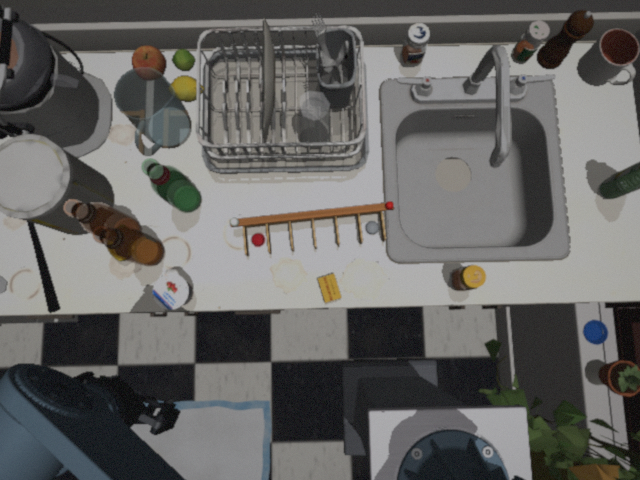

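The scene view shows the red cap at (375,300), the white cap at (339,200) and the matchbox at (286,276). In the top view they are at (389,205), (234,222) and (329,288). The red cap is at the robot's right end. Next I'll enlarge both views.

```bash
python3 - <<'E'
from h import *
t=cv2.imread("pics/top0.png")[190:310,225:405]; s=cv2.imread("pics/scene0.png")[190:325,265:390]
a=cv2.resize(t,None,fx=4.4,fy=4.4,interpolation=cv2.INTER_CUBIC); b=cv2.resize(s,None,fx=4.4,fy=4.4,interpolation=cv2.INTER_CUBIC)
cv2.imwrite("pics/tc.png",a);cv2.imwrite("pics/sc.png",b)
for n in("top","scene"):
    c=dict(np.load(n+"0.npz")); p=c["pixels"].astype(int); h=cv2.cvtColor(c["pixels"],cv2.COLOR_RGB2HSV)
    red=(p[...,0]>150)&(p[...,1]<60)&(p[...,2]<70)
    k,l,st,ce=cv2.connectedComponentsWithStats(red.astype(np.uint8))
    for i in range(1,k):
        if st[i,4]>15: u,v=ce[i]; print(n,"red",ce[i],st[i],w(c,u,v,d=c["depth"][int(v),int(u)]))
    for z in [(339,200)] if n=="scene" else [(234,222)]: print("white",w(c,*z,d=c["depth"][z[1],z[0]]))
    hh=h.astype(int); ye=(hh[...,0]>18)&(hh[...,0]<32)&(hh[...,1]>150)&(hh[...,2]>120)
    k,l,st,ce=cv2.connectedComponentsWithStats(ye.astype(np.uint8))
    for i in range(1,k):
        if st[i,4]>60: u,v=ce[i]; print(n,"yel",ce[i],st[i],w(c,u,v,d=c["depth"][int(v),int(u)]))
E
```

```text
top red [389.75 204.25] [388 202   5   5  20] [0.56025327 0.10924742 0.06413737]
white [0.53067102 0.42243872 0.0656929 ]
top yel [184.26517572  84.8115016 ] [172  77  24  17 313] [0.83064967 0.53091343 0.05547081]
top yel [472.60606061 275.96212121] [463 266  22  22 264] [ 0.40932615 -0.0359276   0.10038609]
top yel [329.07098765 287.74382716] [319 275  21  27 324] [0.39805971 0.23489328 0.0169298 ]
scene red [374.10714286 298.57142857] [371 296   7   6  28] [0.55907352 0.10314276 0.06141403]
white [0.53334478 0.41184057 0.05807484]
```

View pics/tc.png

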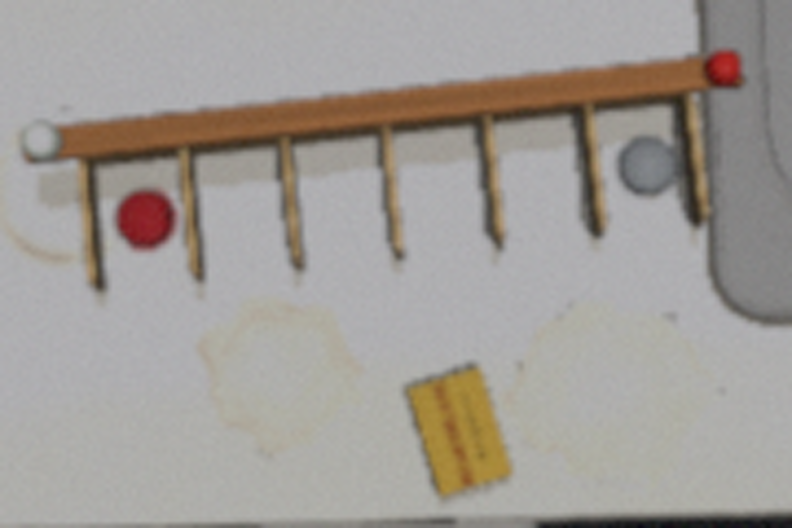

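View pics/sc.png

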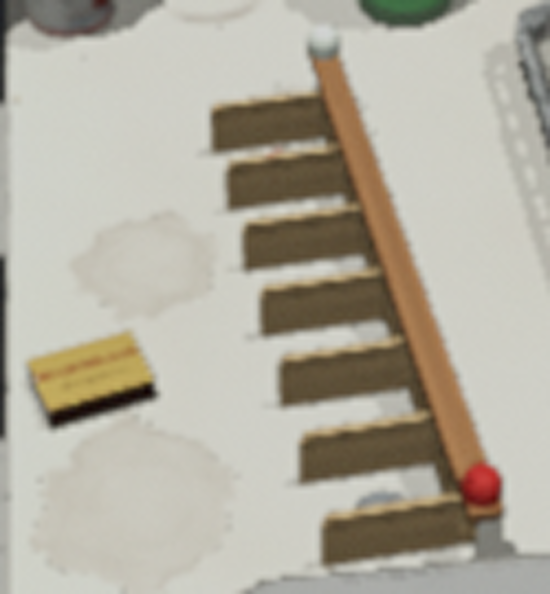

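The crops show the caps at tc (723,68) and (41,140) and sc (481,484) and (322,43). The seven divider fronts are visible in both. The matchbox top corners are near tc (406,385), (476,365), (511,473), (440,497). Now I'll fit poses using both views.

```bash
cat > fit.py <<'E'
from h import *
from scipy.optimize import least_squares
C={n:dict(np.load(n+"0.npz")) for n in("top","scene")}
cr=lambda n,P:(np.array(P,float)+.5)/4.4-.5+np.array({"top":(225,190),"scene":(265,190)}[n])
def proj(n,X):
    c=C[n]; q=X@c["R"].T+c["t"]; return np.c_[q[:,0]*c["fx"]/q[:,2]+c["cx"],q[:,1]*c["fx"]/q[:,2]+c["cy"]]
caps={"top":cr("top",[(723,68),(41,140)]),"scene":cr("scene",[(481,484),(322,43)])}
dt=cr("top",[(97,283),(197,275),(297,265),(397,252),(497,240),(597,230),(697,218)])
ds=cr("scene",[(213,108),(229,168),(245,227),(262,290),(281,356),(301,435),(324,517)])
mb={"top":cr("top",[(406,385),(476,365),(511,473),(440,497)]),"scene":cr("scene",[(132,333),(156,380),(47,413),(27,365)])}
yd=np.array([144,96,48,0,-48,-96,-144])/1e3
def T(x,y,a,P): c,s=np.cos(a),np.sin(a); return P@np.array([[c,s,0],[-s,c,0],[0,0,1]])+[x,y,0]
cp=np.array([[0,-.158,.058],[0,.158,.058]])
D=lambda dy:np.c_[np.full(7,-.066),yd+dy,np.full(7,.034)]
# matchbox corners with 'a' = dir of long axis (to back); order: back-left, back-right, front-right, front-left
B=np.array([[.0265,.018,.015],[.0265,-.018,.015],[-.0265,-.018,.015],[-.0265,.018,.015]])
def res(p,off=True):
    r=[]
    for i,n in enumerate(("top","scene")):
        o=p[6+3*i:9+3*i]
        r+=[proj(n,T(*p[:3],cp)+o)-caps[n],.6*(proj(n,T(*p[:3],D(0 if n=="top" else -.002))+o)-(dt if n=="top" else ds)),proj(n,T(*p[3:6],B)+o)-mb[n]]
    return np.r_[np.concatenate(r).ravel(),p[6:]/.0015]
s=least_squares(res,[.546,.265,.1,.397,.235,.3]+[0]*6)
print(s.x.round(4),"cost",s.cost); print(s.fun[:-6].reshape(-1,2).round(1).tolist())
for P in zip(caps["top"],caps["scene"]):  # triangulation check
    A=[];b=[]
    for n,u in zip(("top","scene"),P):
        c=C[n]; k=np.array(c["R"]).T@[(u[0]-c["cx"])/c["fx"],(u[1]-c["cy"])/c["fy"],1]; k/=np.linalg.norm(k); M=np.eye(3)-np.outer(k,k); A.append(M); b.append(M@(-np.array(c["R"]).T@c["t"]))
    print("tri",np.linalg.solve(sum(A),sum(b)).round(4))
for P in zip(mb["top"],mb["scene"]):
    A=[];b=[]
    for n,u in zip(("top","scene"),P):
        c=C[n]; k=np.array(c["R"]).T@[(u[0]-c["cx"])/c["fx"],(u[1]-c["cy"])/c["fy"],1]; k/=np.linalg.norm(k); M=np.eye(3)-np.outer(k,k); A.append(M); b.append(M@(-np.array(c["R"]).T@c["t"]))
    print("tri box",np.linalg.solve(sum(A),sum(b)).round(4))
np.save("rack.npy",s.x[:6])
for y in(-.12,-.024): print(y,T(*s.x[:3],np.array([[0,y,.05],[-.066,y,0]])).round(4).tolist())
E
python3 fit.py
```

```text
[ 5.471e-01  2.655e-01  8.580e-02  3.986e-01  2.329e-01  2.816e-01
  2.000e-04  1.800e-03 -4.000e-04 -2.000e-04 -1.800e-03 -2.100e-03] cost 8.066892368300339
[[0.0, -0.3], [-0.3, -0.1], [-0.9, 0.3], [-0.5, -0.2], [-0.2, -0.3], [0.2, -0.0], [0.5, 0.1], [0.8, -0.1], [1.0, 0.1], [0.1, 0.7], [0.7, 0.1], [0.6, 0.0], [0.0, -0.2], [0.4, -0.4], [0.7, -1.0], [-0.4, -0.0], [-0.5, -0.5], [-0.4, -0.2], [-0.4, 0.1], [-0.4, 0.8], [-0.3, 0.4], [-0.4, 0.6], [-0.0, -0.7], [0.1, -0.0], [0.4, -0.2], [-0.1, -1.1]]
tri [0.561  0.1091 0.0515]
tri [0.5335 0.4253 0.0504]
tri box [0.42   0.2595 0.0072]
tri box [0.4293 0.2261 0.0077]
tri box [0.3777 0.2109 0.0076]
tri box [0.3679 0.2447 0.006 ]
-0.12 [[0.5573, 0.1459, 0.05], [0.4916, 0.1403, 0.0]]
-0.024 [[0.5491, 0.2416, 0.05], [0.4834, 0.2359, 0.0]]
```

```bash
cat > go.py <<'E'
import sys
from h import *
from scipy.spatial.transform import Rotation as Ro
o=ctrl.get_obs(); q=np.array(o["eef_rot"]); R=Ro.from_quat(q[[1,2,3,0]]).as_matrix(); p=np.array(o["eef_pos"])
x,y,a=np.load("rack.npy")[:3]
yaw=np.degrees(np.arctan2(-R[0,1],R[1,1]))
c,s=np.cos(a),np.sin(a)
d=p-[x,y,0]; print("t",o["time_s"],"pos",p.round(4),"rackframe",(np.array([c*d[0]+s*d[1],-s*d[0]+c*d[1],d[2]])*1e3).round(1),"yaw",yaw.round(2),"F",np.round(o["wrist_force"],1))
# targets: rackframe mm "x,y,z,yawdeg(world)"
for t in sys.argv[1:]:
    v=list(map(float,t.split(","))); g=np.array([x+(c*v[0]-s*v[1])/1e3,y+(s*v[0]+c*v[1])/1e3,v[2]/1e3])
    print(t,"->",g.round(4),"shift cm",((R.T@(g-p))*100).round(2),"twist",round(yaw-v[3],1))
E
python3 go.py 0,-118,130,4.9 0,-118,75,4.9
```

```text
t 0.1 pos [0.2299 0.5265 0.2492] rackframe [-293.7  287.3  249.2] yaw -23.59 F [ 0.  -0.2  0.1]
0,-118,130,4.9 -> [0.5572 0.1479 0.13  ] shift cm [-45.15 -21.58  11.94] twist -28.5
0,-118,75,4.9 -> [0.5572 0.1479 0.075 ] shift cm [-45.15 -21.57  17.44] twist -28.5
```

>>> servo_tool:
  motion:
    - [[-9,-4.3,0,-6,1],[-18,-8.6,0,-12,1],[-27,-13,0,-18,1],[-36,-17.3,3,-24,1],[-45.15,-21.6,6,-28.5,1]]

```text
time_s: 0.6
eef_pos: [0.3937, 0.337, 0.2353]
eef_rot: [0.0, -0.045, 0.999, 0.0]
wrist_force: [0.2, 0.7, -1.0]
opening: 0.143
grasp_force: 0.0
```

>>> servo_tool:
  motion:
    - [[0,0,0,0,1],[0,0,0,0,1],[0,0,0,0,1],[0,0,0,0,1],[0,0,0,0,1]]

```text
time_s: 1.1
eef_pos: [0.3918, 0.3396, 0.2353]
eef_rot: [0.0, -0.044, 0.999, 0.0]
wrist_force: [-0.4, -0.5, 0.0]
opening: -0.0
grasp_force: 0.0
```

```bash
python3 go.py 0,-118,130,4.9 0,-118,78,4.9
```

```text
t 1.1 pos [0.3918 0.3396 0.2353] rackframe [-148.3   87.2  235.3] yaw 5.02 F [-0.4 -0.5  0. ]
0,-118,130,4.9 -> [0.5572 0.1479 0.13  ] shift cm [-14.79 -20.55  10.53] twist 0.1
0,-118,78,4.9 -> [0.5572 0.1479 0.078 ] shift cm [-14.79 -20.55  15.73] twist 0.1
```

>>> servo_tool:
  motion:
    - [[-3,-4.1,1,0,1],[-6,-8.2,2,0,1],[-9,-12.3,4,0,1],[-12,-16.4,6,0,1],[-14.8,-20.55,8,0,1]]

```text
time_s: 1.6
eef_pos: [0.549, 0.158, 0.1611]
eef_rot: [0.001, -0.044, 0.999, 0.0]
wrist_force: [1.2, 0.6, 0.7]
opening: 0.0
grasp_force: 0.0
```

>>> servo_tool:
  motion:
    - [[0,0,0,0,1],[0,0,0,0,1],[0,0,0,0,1]]

```text
time_s: 1.9
eef_pos: [0.5475, 0.1597, 0.1617]
eef_rot: [0.0, -0.043, 0.999, 0.0]
wrist_force: [-0.1, 0.3, 0.6]
opening: 0.0
grasp_force: 0.0
```

```bash
python3 go.py 0,-118,90,4.9 0,-118,78,4.9
```

```text
t 1.9 pos [0.5475 0.1597 0.1617] rackframe [  -8.6 -105.5  161.7] yaw 4.98 F [-0.1  0.3  0.6]
0,-118,90,4.9 -> [0.5572 0.1479 0.09  ] shift cm [-0.86 -1.25  7.17] twist 0.1
0,-118,78,4.9 -> [0.5572 0.1479 0.078 ] shift cm [-0.86 -1.26  8.37] twist 0.1
```

>>> servo_tool:
  motion:
    - [[-0.86,-1.25,2,0,1],[-0.86,-1.25,4,0,1],[-0.86,-1.25,6,0,1],[-0.86,-1.25,7.5,0,1],[-0.86,-1.25,7.9,0,1]]

```text
time_s: 2.4
eef_pos: [0.5561, 0.1479, 0.0811]
eef_rot: [-0.001, -0.044, 0.999, 0.0]
wrist_force: [-0.7, 0.3, -0.3]
opening: 0.002
grasp_force: 0.0
```

```bash
python3 go.py; python3 - <<'E'
from h import *
im=[]
for n,(a,b,u,v) in {"top":(170,275,330,420),"scene":(230,335,310,400)}.items():
    c=ctrl.camera(n); im.append(cv2.resize(np.ascontiguousarray(c["pixels"][a:b,u:v,::-1]),(396,462),interpolation=cv2.INTER_CUBIC))
cv2.imwrite("pics/a.png",np.hstack(im))
E
```

```text
t 2.4 pos [0.5561 0.1479 0.0811] rackframe [  -1.1 -117.9   81.1] yaw 5.02 F [-0.7  0.3 -0.3]
```

View pics/a.png

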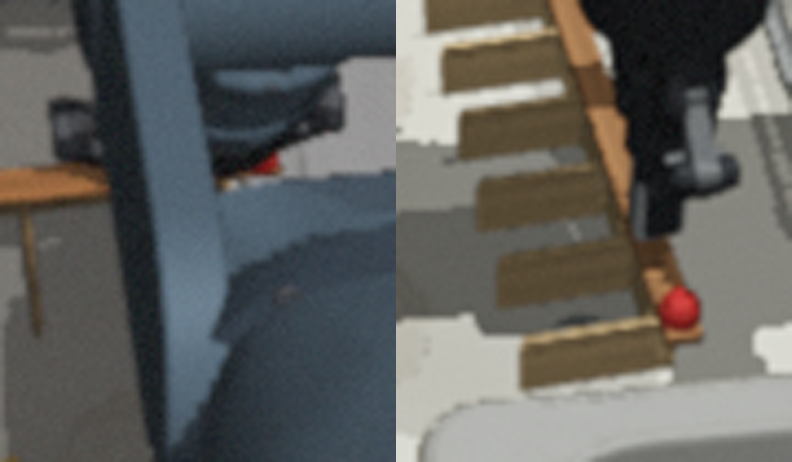

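The top view is blocked by the arm. In the scene view (right half), the fingertip bottom is at about crop (657,235), just over the rail between the last two dividers. I'll check that against the prediction.

```bash
python3 - <<'E'
import io,contextlib
with contextlib.redirect_stdout(io.StringIO()):
    from fit import *
f=lambda P:(proj("scene",P)-[310,230])*4.4+[396,0]
print("tip pred (TCP reported, no bias)",f(np.array([[.5561,.1479,.0621]])), "with bias",f(np.array([[.5561,.1479,.0621]])+s.x[9:12]))
x=s.x
print("corners",f(T(.5561,.1479,x[2],np.array([[i*.011,j*.0145,.0621] for i in(-1,1) for j in(-1,1)]))+s.x[9:12]).round())
E
```

```text
tip pred (TCP reported, no bias) [[652.21198787 221.83511562]] with bias [[652.25352435 228.36330955]]
corners [[636. 257.]
 [619. 208.]
 [686. 249.]
 [668. 201.]]
```

>>> servo_tool:
  motion:
    - [[-0.1,0,0.3,0,1],[-0.1,0,0.5,0,1],[-0.1,0,0.7,0,1],[-0.1,0,0.8,0,1],[-0.1,0,0.8,0,1]]

```text
time_s: 3.0
eef_pos: [0.5586, 0.1467, 0.0743]
eef_rot: [-0.0, -0.043, 0.999, 0.0]
wrist_force: [0.2, -0.3, -0.2]
opening: -0.001
grasp_force: 0.0
```

>>> servo_tool:
  motion:
    - [[0,0,0,0,1],[0,0,0.1,0,1],[0,0,0.1,0,1]]

```text
time_s: 3.3
eef_pos: [0.5586, 0.1467, 0.0732]
eef_rot: [-0.0, -0.043, 0.999, -0.0]
wrist_force: [0.6, 0.7, -0.2]
opening: 0.002
grasp_force: 0.0
```

>>> servo_tool:
  motion:
    - [[0.05,0,0.1,0,1],[0.05,0,0.2,0,1],[0.05,0,0.3,0,1],[0.05,0,0.35,0,1],[0.05,0,0.35,0,1]]

```text
time_s: 3.8
eef_pos: [0.558, 0.1467, 0.0697]
eef_rot: [-0.0, -0.043, 0.999, 0.0]
wrist_force: [-0.4, 0.2, -0.6]
opening: 0.003
grasp_force: 0.0
```

>>> servo_tool:
  motion:
    - [[0,0,0.05,0,1],[0,0,0.05,0,1]]

```text
time_s: 4.0
eef_pos: [0.5581, 0.1467, 0.0693]
eef_rot: [-0.0, -0.043, 0.999, 0.0]
wrist_force: [0.1, 0.5, -0.1]
opening: -0.003
grasp_force: 0.0
```

>>> servo_tool:
  motion:
    - [[0,0,0.04,0,1],[0,0,0.04,0,1]]

```text
time_s: 4.2
eef_pos: [0.5581, 0.1467, 0.0689]
eef_rot: [-0.0, -0.043, 0.999, -0.0]
wrist_force: [0.2, 0.7, -0.2]
opening: -0.001
grasp_force: 0.0
```

>>> servo_tool:
  motion:
    - [[0,0,0.04,0,1],[0,0,0.04,0,1]]

```text
time_s: 4.4
eef_pos: [0.5581, 0.1467, 0.0688]
eef_rot: [0.0, -0.043, 0.999, -0.0]
wrist_force: [-0.9, -0.4, 2.3]
opening: 0.0
grasp_force: 1.6
```

>>> servo_tool:
  motion:
    - [[0,0,0.05,0,1],[0,0.5,0.05,0,1],[0,1.0,0.05,0,1],[0,1.6,0.05,0,1],[0,2.2,0.05,0,1]]

```text
time_s: 4.9
eef_pos: [0.5572, 0.1685, 0.0688]
eef_rot: [0.001, -0.043, 0.999, -0.0]
wrist_force: [0.2, -3.9, 6.1]
opening: 0.0
grasp_force: 2.8
```

```bash
python3 go.py 0,-24,68,4.9
```

```text
t 4.9 pos [0.5572 0.1685 0.0688] rackframe [  1.8 -97.5  68.8] yaw 4.91 F [ 0.2 -3.9  6.1]
0,-24,68,4.9 -> [0.5491 0.2416 0.068 ] shift cm [0.18 7.35 0.07] twist 0.0
```

>>> servo_tool:
  motion:
    - [[0,0.6,0,0,1],[0.05,1.2,0,0,1],[0.05,1.8,0,0,1],[0.1,2.4,0,0,1],[0.1,3.0,0,0,1]]

```text
time_s: 5.4
eef_pos: [0.5535, 0.1984, 0.0688]
eef_rot: [0.001, -0.043, 0.999, -0.0]
wrist_force: [0.0, -3.1, 6.2]
opening: -0.001
grasp_force: 2.9
```

>>> servo_tool:
  motion:
    - [[0,0.6,0,0,1],[0.05,1.2,0,0,1],[0.05,1.8,0,0,1],[0.1,2.4,0,0,1],[0.1,2.8,0,0,1]]

```text
time_s: 5.9
eef_pos: [0.5501, 0.2264, 0.0688]
eef_rot: [0.001, -0.043, 0.999, -0.0]
wrist_force: [0.6, -3.5, 6.5]
opening: -0.001
grasp_force: 3.0
```

```bash
python3 go.py 0,-24,68,4.9
```

```text
t 5.9 pos [0.5501 0.2264 0.0688] rackframe [ -0.3 -39.3  68.8] yaw 4.93 F [ 0.6 -3.5  6.5]
0,-24,68,4.9 -> [0.5491 0.2416 0.068 ] shift cm [-0.03  1.53  0.08] twist 0.0
```

>>> servo_tool:
  motion:
    - [[0,0.5,0,0,1],[0,0.9,0,0,1],[0,1.2,0,0,1],[0,1.3,0,0,1],[0,1.3,0,0,1]]

```text
time_s: 6.4
eef_pos: [0.549, 0.2393, 0.0688]
eef_rot: [0.001, -0.043, 0.999, -0.0]
wrist_force: [0.2, -2.3, 6.2]
opening: 0.003
grasp_force: 2.9
```

>>> servo_tool:
  motion:
    - [[0,0,-0.5,0,1],[0,0,-2,0,1],[0,0,-4,0,1],[0,0,-6,0,1],[0,0,-6,0,1]]

```text
time_s: 6.9
eef_pos: [0.5503, 0.24, 0.1319]
eef_rot: [0.003, -0.043, 0.999, 0.001]
wrist_force: [2.1, 0.7, 0.3]
opening: -0.0
grasp_force: 0.0
```

```bash
python3 go.py; python3 - <<'E'
import numpy as np
r=np.load('rack.npy');a,b=r[2],r[5];c,s=np.cos(a),np.sin(a)
d=r[3:5]-r[:2];print("box rack",np.array([c*d[0]+s*d[1],-s*d[0]+c*d[1]])*1e3,"rel yaw",np.degrees(b-a),"box yaw",np.degrees(b))
for back in(.0265,.0265+.011,.0265+.011+.012): print(back,r[3:5]-back*np.array([np.cos(b),np.sin(b)]))
E
```

```text
t 6.9 pos [0.5503 0.24   0.1319] rackframe [  1.  -25.6 131.9] yaw 4.92 F [2.1 0.7 0.3]
box rack [-150.68439316  -19.7399768 ] rel yaw 11.218437389046061 box yaw 16.13418926663597
0.0265 [0.37316131 0.22554767]
0.0375 [0.36259457 0.2224909 ]
0.0495 [0.3510672  0.21915625]
```

```bash
python3 go.py -200.5,-29.6,130,16.1 -200.5,-29.6,26,16.1
```

```text
t 6.9 pos [0.5503 0.24   0.1319] rackframe [  1.  -25.6 131.9] yaw 4.92 F [2.1 0.7 0.3]
-200.5,-29.6,130,16.1 -> [0.3498 0.2188 0.13  ] shift cm [20.15 -0.4   0.07] twist -11.2
-200.5,-29.6,26,16.1 -> [0.3498 0.2188 0.026 ] shift cm [20.22 -0.41 10.47] twist -11.2
```

>>> servo_tool:
  motion:
    - [[4,0,0,-2,1],[8,-0.1,0,-5,1],[12,-0.2,0,-8,1],[16,-0.3,0,-11.2,1],[20.2,-0.4,0,-11.2,1]]

```text
time_s: 7.4
eef_pos: [0.3453, 0.2177, 0.1275]
eef_rot: [-0.0, -0.141, 0.99, 0.0]
wrist_force: [-0.2, -0.8, 0.7]
opening: 0.003
grasp_force: 0.0
```

>>> servo_tool:
  motion:
    - [[0,0,0,0,1],[0,0,0,0,1],[0,0,0,0,1]]

```text
time_s: 7.7
eef_pos: [0.3485, 0.2182, 0.1285]
eef_rot: [0.001, -0.14, 0.99, 0.0]
wrist_force: [0.0, 0.2, 0.7]
opening: -0.008
grasp_force: 0.0
```

```bash
python3 go.py -200.5,-29.6,130,16.1 -200.5,-29.6,26,16.1
```

```text
t 7.7 pos [0.3485 0.2182 0.1285] rackframe [-201.9  -30.1  128.5] yaw 16.1 F [0.  0.2 0.7]
-200.5,-29.6,130,16.1 -> [0.3498 0.2188 0.13  ] shift cm [-0.15  0.02 -0.15] twist -0.0
-200.5,-29.6,26,16.1 -> [0.3498 0.2188 0.026 ] shift cm [-0.13  0.02 10.25] twist -0.0
```

>>> servo_tool:
  motion:
    - [[0.3,0,3,0,1],[0.3,0,6,0,1],[0.3,0,8.5,0,1],[0.3,0,9.7,0,1],[0.3,0,10.2,0,1]]

```text
time_s: 8.2
eef_pos: [0.3446, 0.2169, 0.0246]
eef_rot: [-0.001, -0.14, 0.99, -0.0]
wrist_force: [-0.4, 0.4, -0.0]
opening: -0.001
grasp_force: 0.0
```

>>> servo_tool:
  motion:
    - [[0,0,0,0,1],[0,0,0,0,1]]

```text
time_s: 8.4
eef_pos: [0.3454, 0.2173, 0.0265]
eef_rot: [0.001, -0.14, 0.99, 0.0]
wrist_force: [-0.0, 0.1, -0.1]
opening: -0.004
grasp_force: 0.0
```

```bash
python3 go.py -200.5,-29.6,26,16.1; cat > look.py <<'E'
from h import *
import sys
im=[]
for n,(a,b,u,v) in {"top":(190,310,270,360),"scene":(220,340,265,355)}.items():
    c=ctrl.camera(n); np.savez(n+"_l.npz",**c); im.append(cv2.resize(np.ascontiguousarray(c["pixels"][a:b,u:v,::-1]),(396,528),interpolation=cv2.INTER_CUBIC))
cv2.imwrite(f"pics/{sys.argv[1]}.png",np.hstack(im))
E
python3 look.py b
```

```text
t 8.4 pos [0.3454 0.2173 0.0265] rackframe [-205.   -30.7   26.5] yaw 16.09 F [-0.   0.1 -0.1]
-200.5,-29.6,26,16.1 -> [0.3498 0.2188 0.026 ] shift cm [-0.47  0.02  0.05] twist -0.0
```

View pics/b.png

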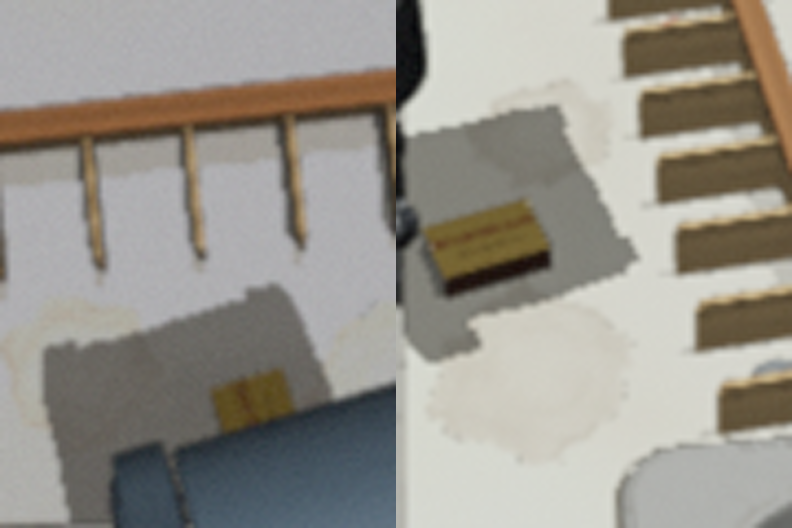

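The left half shows the box front edge at (213,392)–(287,370), still in place. The third gap lies between the dividers whose fronts are at (200,255) and (302,245). I'll start pushing slowly.

>>> servo_tool:
  motion:
    - [[-0.4,0,0.2,0,1],[-0.8,0,0.2,0,1],[-1.2,0,0.2,0,1],[-1.6,0,0.2,0,1],[-2.0,0,0.2,0,1]]

```text
time_s: 9.0
eef_pos: [0.364, 0.2228, 0.0241]
eef_rot: [0.0, -0.14, 0.99, -0.0]
wrist_force: [0.1, 0.0, 0.4]
opening: -0.0
grasp_force: 0.1
```

```bash
python3 go.py -176,-26.5,24,14.6 -165,-26,24,13 -154,-25.5,24,11.5 -143,-25,24,10 -132,-24.8,24,8.5 -121,-24.5,24,6.7 -110,-24.2,24,4.9
```

```text
t 9.0 pos [0.364  0.2228 0.0241] rackframe [-186.   -26.9   24.1] yaw 16.1 F [0.1 0.  0.4]
-176,-26.5,24,14.6 -> [0.374 0.224 0.024] shift cm [-0.99 -0.16  0.01] twist 1.5
-165,-26,24,13 -> [0.3849 0.2254 0.024 ] shift cm [-2.08 -0.32  0.01] twist 3.1
-154,-25.5,24,11.5 -> [0.3958 0.2269 0.024 ] shift cm [-3.17 -0.49  0.01] twist 4.6
-143,-25,24,10 -> [0.4067 0.2283 0.024 ] shift cm [-4.26 -0.65  0.01] twist 6.1
-132,-24.8,24,8.5 -> [0.4177 0.2295 0.024 ] shift cm [-5.34 -0.84  0.01] twist 7.6
-121,-24.5,24,6.7 -> [0.4286 0.2307 0.024 ] shift cm [-6.43 -1.03  0.01] twist 9.4
-110,-24.2,24,4.9 -> [0.4395 0.232  0.024 ] shift cm [-7.51 -1.21  0.01] twist 11.2
```

>>> servo_tool:
  motion:
    - [[-0.5,-0.08,0,0.7,1],[-1.0,-0.16,0,1.5,1],[-1.5,-0.24,0,2.3,1],[-2.0,-0.31,0,3.0,1],[-2.5,-0.39,0,3.7,1]]

```text
time_s: 9.5
eef_pos: [0.3891, 0.2259, 0.024]
eef_rot: [-0.0, -0.107, 0.994, -0.0]
wrist_force: [-0.6, 0.1, -0.8]
opening: 0.002
grasp_force: 0.1
```

```bash
python3 look.py c;python3 go.py -143,-25,24,10 -132,-24.8,24,8.5 -121,-24.5,24,6.7 -110,-24.2,24,4.9
```

```text
t 9.6 pos [0.3897 0.226  0.0242] rackframe [-160.2  -25.9   24.2] yaw 12.36 F [ 0.1  0.  -0.7]
-143,-25,24,10 -> [0.4067 0.2283 0.024 ] shift cm [-1.72 -0.13  0.02] twist 2.4
-132,-24.8,24,8.5 -> [0.4177 0.2295 0.024 ] shift cm [-2.81 -0.26  0.02] twist 3.9
-121,-24.5,24,6.7 -> [0.4286 0.2307 0.024 ] shift cm [-3.91 -0.37  0.02] twist 5.7
-110,-24.2,24,4.9 -> [0.4395 0.232  0.024 ] shift cm [-5.   -0.48  0.02] twist 7.5
```

View pics/c.png

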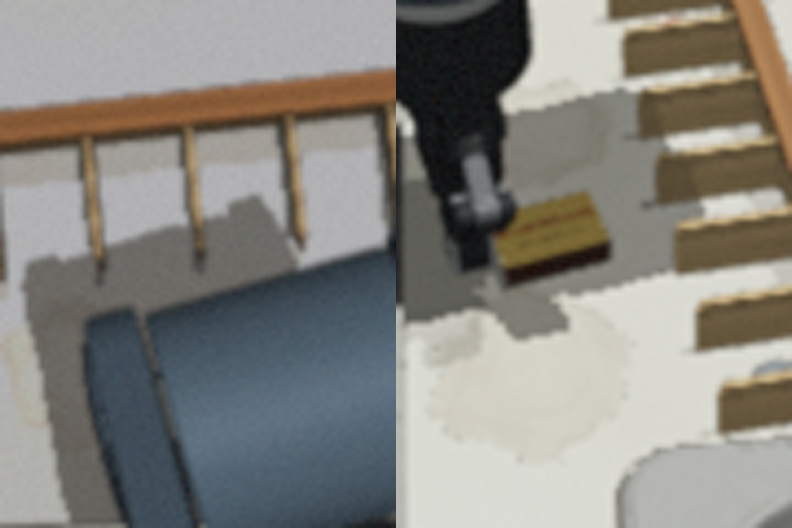

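The scene half shows the finger against the box's rear end. The box's top corners are at about (598,192), (610,243) and (508,270). I'll fit its pose from these.

```bash
cat > box.py <<'E'
import io,contextlib,sys,json
with contextlib.redirect_stdout(io.StringIO()):
    from fit import *
idx,pts=json.loads(sys.argv[1]),np.array(json.loads(sys.argv[2]),float)
uv=(pts-[396,0]+.5)/4.4-.5+[265,220]
g=least_squares(lambda p:(proj("scene",T(*p,B)[idx]+s.x[9:12])-uv).ravel(),[.43,.235,.2])
x,y,a=s.x[:3];c_,s_=np.cos(a),np.sin(a);d=g.x[:2]-[x,y]
print("box rack mm",(np.array([c_*d[0]+s_*d[1],-s_*d[0]+c_*d[1]])*1e3).round(1),"rel yaw",np.degrees(g.x[2]-a).round(1),"world yaw",np.degrees(g.x[2]).round(1),g.fun.round(1))
E
python3 box.py "[0,1,2]" "[[598,192],[610,243],[508,270]]"
```

```text
box rack mm [-120.1  -20.4] rel yaw 5.7 world yaw 10.6 [-0.6  0.1  1.1  0.2 -0.6 -0.4]
```

>>> servo_tool:
  motion:
    - [[-0.5,-0.05,0,0.8,1],[-1.0,-0.1,0,1.5,1],[-1.5,-0.14,0,2.2,1],[-2.0,-0.18,0,2.9,1],[-2.5,-0.23,0,3.6,1]]

```text
time_s: 10.1
eef_pos: [0.4141, 0.229, 0.0241]
eef_rot: [0.0, -0.076, 0.997, 0.0]
wrist_force: [-0.4, -0.6, 0.3]
opening: 0.005
grasp_force: 0.1
```

>>> servo_tool:
  motion:
    - [[-0.4,-0.02,0,0.8,1],[-0.8,-0.04,0,1.6,1],[-1.2,-0.07,0,2.4,1],[-1.6,-0.1,0,3.2,1],[-2.0,-0.12,0,3.9,1]]

```text
time_s: 10.6
eef_pos: [0.4339, 0.2309, 0.0239]
eef_rot: [0.0, -0.042, 0.999, 0.0]
wrist_force: [0.5, -0.2, 0.4]
opening: -0.0
grasp_force: 0.1
```

```bash
python3 look.py d;python3 go.py -110,-24,24,4.9 -73,-24,24,4.9
```

```text
t 10.7 pos [0.4348 0.231  0.0244] rackframe [-114.8  -24.7   24.4] yaw 4.87 F [0.5 0.  0.1]
-110,-24,24,4.9 -> [0.4395 0.2322 0.024 ] shift cm [-0.48  0.07  0.04] twist -0.0
-73,-24,24,4.9 -> [0.4764 0.2353 0.024 ] shift cm [-4.18  0.07  0.04] twist -0.0
```

View pics/d.png

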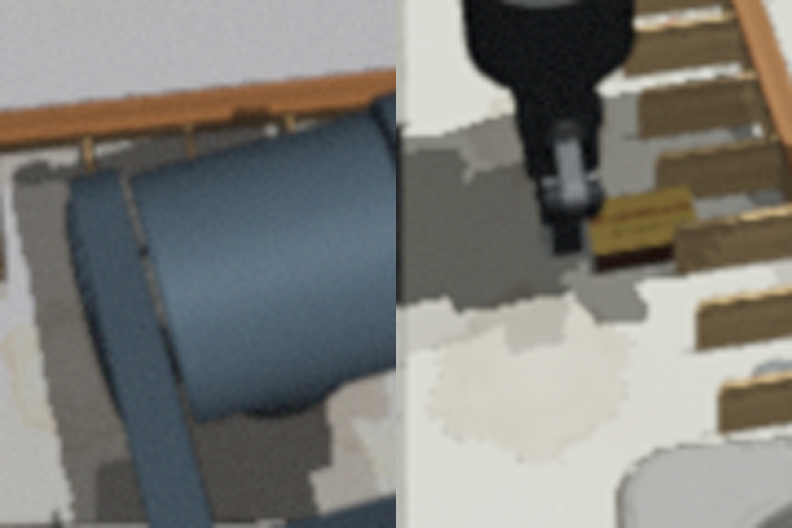

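The scene half shows the box nose inside the third gap, between the divider fronts at (658,200) and (677,270), lined up with the dividers. I'll push on gently.

>>> servo_tool:
  motion:
    - [[-0.4,0,0,0,1],[-0.8,0,0,0,1],[-1.2,0,0,0,1],[-1.6,0,0,0,1],[-2.0,0,0,0,1]]

```text
time_s: 11.2
eef_pos: [0.4539, 0.2326, 0.024]
eef_rot: [0.0, -0.043, 0.999, 0.0]
wrist_force: [-0.2, 0.1, -1.0]
opening: -0.0
grasp_force: 0.1
```

>>> servo_tool:
  motion:
    - [[-0.4,0,0,0,1],[-0.8,0,0,0,1],[-1.2,0,0,0,1],[-1.6,0,0,0,1],[-1.6,0,0,0,1]]

```text
time_s: 11.7
eef_pos: [0.4701, 0.2339, 0.0241]
eef_rot: [0.0, -0.043, 0.999, 0.0]
wrist_force: [0.1, -0.7, -0.6]
opening: 0.002
grasp_force: 0.0
```

```bash
python3 look.py e;python3 go.py  -73,-24,24,4.9
```

```text
t 11.8 pos [0.4694 0.2339 0.024 ] rackframe [-80.1 -24.8  24. ] yaw 4.9 F [-0.3 -0.5 -0.4]
-73,-24,24,4.9 -> [0.4764 0.2353 0.024 ] shift cm [-0.71  0.08 -0.  ] twist 0.0
```

View pics/e.png

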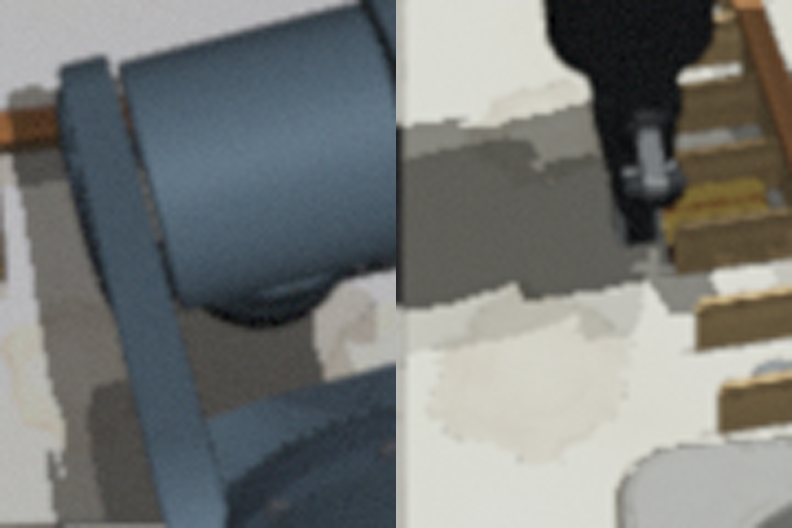

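The box still sticks out by a few mm at (665,235). It needs one more push of about 9 mm.

>>> servo_tool:
  motion:
    - [[-0.25,0.03,0,0,1],[-0.5,0.05,0,0,1],[-0.7,0.05,0,0,1],[-0.9,0.05,0,0,1],[-0.9,0.05,0,0,1]]

```text
time_s: 12.3
eef_pos: [0.4787, 0.2352, 0.0241]
eef_rot: [0.0, -0.043, 0.999, 0.0]
wrist_force: [-0.2, -0.4, 0.1]
opening: -0.007
grasp_force: 0.0
```

```bash
python3 go.py  -73,-24,24,4.9
```

```text
t 12.3 pos [0.4787 0.2352 0.0241] rackframe [-70.7 -24.3  24.1] yaw 4.9 F [-0.2 -0.4  0.1]
-73,-24,24,4.9 -> [0.4764 0.2353 0.024 ] shift cm [0.23 0.03 0.01] twist 0.0
```

Now back straight out, lift, and move aside so the top camera can see.

>>> servo_tool:
  motion:
    - [[1,0,0,0,1],[3,0,0,0,1],[5,0,-1,0,1],[6,0,-4,0,1],[7,0,-8,0,1]]

```text
time_s: 12.8
eef_pos: [0.4051, 0.2285, 0.1028]
eef_rot: [-0.003, -0.043, 0.999, -0.001]
wrist_force: [-0.0, -0.3, 0.6]
opening: 0.0
grasp_force: 0.0
```

>>> servo_tool:
  motion:
    - [[0,3,-5,0,1],[0,7,-8,0,1],[0,12,-10,0,1],[0,16,-12,0,1],[0,20,-12,0,1]]

```text
time_s: 13.3
eef_pos: [0.3917, 0.4309, 0.2277]
eef_rot: [0.002, -0.043, 0.999, 0.002]
wrist_force: [0.6, 0.3, -0.8]
opening: -0.0
grasp_force: 0.0
```

>>> servo_tool:
  motion:
    - [[0,0,0,0,1],[0,0,0,0,1],[0,0,0,0,1]]

```text
time_s: 13.6
eef_pos: [0.3908, 0.4274, 0.2232]
eef_rot: [-0.001, -0.043, 0.999, -0.001]
wrist_force: [0.2, 0.6, 0.4]
opening: -0.002
grasp_force: 0.0
```

```bash
python3 look.py f;python3 go.py
```

```text
t 13.7 pos [0.3914 0.4271 0.2235] rackframe [-141.2  174.4  223.5] yaw 4.83 F [ 0.8 -0.5 -0.4]
```

View pics/f.png

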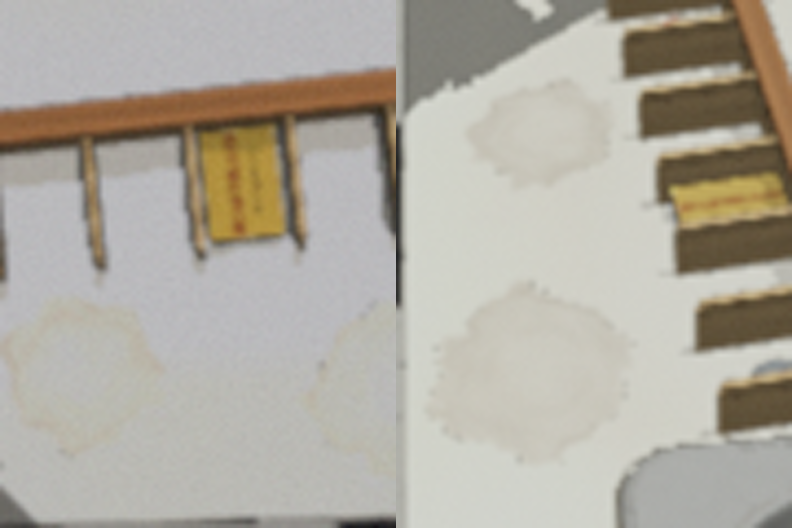

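The top half shows the box in the third gap. Its front edge, (208,243)–(285,236), is about 5 mm behind the divider fronts at (202,258) and (304,248), and nothing touches it. I'm handing in.

```bash
python3 -c "
from h import *
print(ctrl.hand_in())"
```

```text
the job is handed in; nothing more can be done
None
```

I ran the fingertip along the rail from behind the first gap to behind the third, pressing at about 6 N. I then pushed the matchbox narrow end first into that third gap, where the last picture shows it about 5 mm inside the divider fronts, and handed the job in at about 14 s; the hand-in returned no verdict.

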